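# Show how the flap disc is fitted to the angle grinder

### The arm

A 6-joint arm with a two-finger parallel gripper is mounted at the origin on the work surface. World frame = base frame: x ahead of the robot, y to its left, z up, the work surface at z = 0. Lengths are in m, angles in rad, forces in N, time in s.
With the tool pointing down it reaches from about 0.275 to 0.825 m from the base axis. Payload 4.9 kg.
Tool frame: the origin (TCP) lies between the finger pads, 19 mm behind the fingertips; this is the grasp point; z points along the fingers, y is the line along which they close (so a half turn about z gives the same grasp; the last joint's range is limited). The gripper opens to 85 mm and grips with 20 to 120 N. Pads are 22 mm wide; open, the fingers measure 114 mm over their backs; the gripper's body (76 mm by 85 mm) begins 54 mm behind the grasp point. The pads swing forward as they close: fully open they stand 13 mm farther back than shut.
Start: joints at [-0.134, 0.326, -0.193, 1.052, 0, 1.437], TCP at [0.55, 0, 0.25] pointing down, gripper open.
Joint ranges: [-2.65, 2.65], [-0.97, 1.79], [-1.3, 1.35], [-1.93, 2.1], [-1.47, 1.37], [-3.14, 3.14]. Speed limits (rad/s): [2.57, 2.57, 3.14, 3.14, 3.14, 3.14].

### API

Orientations are given as a unit quaternion [w, x, y, z].
In Python, from cell import bot gives the robot as it stands. Calls block until the motion is done:
- bot.move_pose(position, orientation): joint-space move of the TCP to a pose.
- bot.move_linear(position, speed=0.15, rotation=None, until_force=None): straight line of the TCP; rotation=None keeps the orientation; speed is the mean speed in m/s. With until_force (N) it stops when the force on the tool has changed by that much, and returns True; else False.
- bot.goto_joints(angles): joint-space move.
- bot.set_gripper(opening, grasp_force=None): opening from 0.0 (shut) to 1.0 (fully open); grasp_force is the grip in N (None keeps the last); returns when the fingers have stopped.
- bot.wait(seconds).
- bot.solve_ik(position, orientation): joint angles nearest the present ones, or None.
- bot.camera(name): name is "scene" or "side" or "wrist"; returns the picture (480x640x3 uint8, red, green, blue); there is no depth.
- bot.calibration(name): a dict with "mtx" (3x3 intrinsics, pixels), "extrinsics" (4x4, takes a point from world to camera coordinates); the wrist camera has in their place "hand_eye" (4x4, takes a point from camera to tool coordinates, whose origin is the TCP and whose axes are the flange's). Camera axes: x right, y down, z forward; pixel columns grow to the right and rows downward; lengths in m; the calibration is good to about 2 mm. A picture is of the moment at which its call begins: read the wrist's pose just before it. calibration takes no time and is no camera call.
A pose or a line that the arm cannot do raises bot.PlanningError and nothing moves.
- bot.close_job(): hands the job in; it is judged then, once.
Trained networks look in the newest picture that a camera, given by its name, has taken for a name from the list of things; names that differ only in an ending like _2 or _b are one class to them, and where a whole thing is asked for, a point or a joint stands for the part that bears it (a point fixed in the world has none). Each returns a list of dicts, best first, with "confidence" (0 to 1); they miss things now and then, are a little off and sometimes report something else, mostly with a low value. They report only what shows in the picture. A call takes as long as a camera call.
- bot.search_frame(camera, thing): "bbox" ([left, top, width, height] in pixels, round what is visible of it).
Readings, each from a call of its own:
- bot.read_clock(): time.
- bot.read_joint_positions(): joint angles.
- bot.read_joint_vel(): joint speeds.
- bot.read_joint_efforts(): joint torques, N m.
- bot.read_position(): TCP position.
- bot.read_tool_rot(): TCP orientation.
- bot.read_ft_force(): force on the tool from outside, world axes, zero at the start.
- bot.read_moment(): the same for the moment, N m.
- bot.read_gripper_width(): opening from 0.0 (shut) to 1.0 (fully open).
- bot.read_finger_force(): force on a finger pad.
Only numpy, scipy, OpenCV 4.12 (cv2) and the standard library are available. Lean on these libraries where they do the work, as an engineer would, in place of code of your own. Each camera call takes 0.05 s, during which the arm holds its last target. There are 200 camera calls.

### The job

Show the apprentice how to fit the upturned angle grinder with its flap disc: with your fingertips pointing down about 2 cm above each thing and holding still there for about two seconds, point first at the middle of the flap disc, then at the tip of the grinder's bare spindle, then at the flange nut, and last at the two-pinned fork of the pin spanner. Rise well clear between one and the next, point at none of the other discs, round parts or wrenches, and touch, move or lift nothing at all. Finish still pointing at the pin spanner's fork.

Things in the scene. Friction and masses are not known exactly. Their poses are not given: they have to be found in the camera images.
- grinder: cordless angle grinder lying upside down: aluminium gear head, steel half-round guard (radius 65 mm, rim 95 mm above the bench). Origin on the bench under the spindle; x axis along the dark housing (250 mm long, 72 mm tall, 70 mm wide), away from the robot; side handle along -y to 155 mm from the spindle, up to 52 mm tall; z up. No clutter on the bench rises above 200 mm
- spindle_tip (a point): upper end of the grinder's bare steel spindle, 14 mm thick, which points straight up out of the gear head in the middle of the guard, 107 mm above the bench, the highest point of the grinder; z up
- flap_disc: flap disc, 115 mm across and 17 mm thick, with a ring of 32 overlapping abrasive flaps round a sunken middle with a 22 mm bore, flaps up. It lies flat; origin at the centre of its underside, z up.
- cutting_disc: another disc, not wanted: flat smooth cutting disc, 115 mm across, 3 mm thick, 22 mm bore. It lies flat; origin at the centre of its underside, z up.
- grinding_disc: another disc, not wanted: smooth grinding disc with a sunken middle, 115 mm across, 10 mm high, 22 mm bore. It lies flat; origin at the centre of its underside, z up.
- flange_nut: flange nut: round steel flange 40 mm across and 6 mm thick with four small dark pin holes, and a raised 23 mm collar round its 14 mm bore, 11 mm high in all. It lies flat; origin at the centre of its underside, z up.
- bearing: another round part, not wanted: steel ball bearing with a black seal between its two rings, 35 mm across, 11 mm high, 15 mm bore. It lies flat; origin at the centre of its underside, z up.
- crown_gear: another round part, not wanted: steel bevel gear with teeth round its edge, 46 mm across, 13 mm high. It lies flat; origin at the centre of its underside, z up.
- pin_spanner: flat steel pin spanner, 155 mm long and 5 mm thick: at one end a C-shaped fork 44 mm wide with two upright pins 30 mm apart, pin tops 12 mm above the bench. Origin on the bench midway between the two pins; its x axis runs from there along the 18 mm wide handle; z up
- open_wrench: another wrench, not wanted: flat steel double open-ended wrench, about 170 mm long, 6 mm thick. Origin on the bench in its larger jaw; its x axis runs along the handle to the smaller jaw; z up

How it is judged:
By the outcome, as a careful person would: the job done as asked, in the order asked, and still so for the second after the job is handed in, with the robot touching nothing.
It also fails if it takes over 64 s, if anything falls off the work surface, if the arm or the gripper's body presses on something with over 40 N, if the wrist force passes 120 N, or if a joint passes its speed limit or range.

## Working session

There is one attempt and no reset: what is moved stays moved. The work goes in short steps, each a Python script; the robot and the scene stay as the last script left them, time stands still between calls to the robot, and variables do not carry over. Pictures are saved under pics/ and viewed, at most 10 in all, crops included, and the job is handed in when it is done.

```bash
mkdir -p pics; python3 - <<'E'
from cell import bot
import cv2
for c in ("scene","side"):
    im=bot.camera(c); cv2.imwrite(f"pics/{c}0.png",cv2.cvtColor(im,cv2.COLOR_RGB2BGR))
    k=bot.calibration(c); print(c,k["mtx"].round(1).tolist(),k["extrinsics"].round(3).tolist())
    for t in "grinder spindle_tip flap_disc cutting_disc grinding_disc flange_nut bearing crown_gear pin_spanner open_wrench".split():
        print(t,[([round(float(v)) for v in d["bbox"]],round(d["confidence"],2)) for d in bot.search_frame(c,t)[:3]])
print(bot.calibration("wrist"),bot.read_tool_rot(),bot.read_clock(),bot.read_gripper_width())
E
```

```text
scene [[566.5, 0.0, 315.0], [0.0, 566.5, 232.0], [0.0, 0.0, 1.0]] [[0.082, 0.997, 0.009, -0.069], [0.757, -0.057, -0.651, -0.347], [-0.649, 0.06, -0.759, 1.503], [0.0, 0.0, 0.0, 1.0]]
grinder [([221, 267, 129, 162], 0.8)]
spindle_tip [([222, 267, 125, 166], 0.7)]
flap_disc [([413, 252, 61, 49], 0.86)]
cutting_disc [([349, 201, 51, 40], 0.77)]
grinding_disc [([434, 198, 53, 39], 0.66)]
flange_nut [([263, 225, 23, 19], 0.62)]
bearing [([314, 221, 16, 19], 0.45)]
crown_gear [([212, 220, 21, 17], 0.82)]
pin_spanner [([75, 291, 79, 22], 0.75)]
open_wrench [([104, 222, 84, 18], 0.65)]
side [[564.8, 0.0, 322.6], [0.0, 564.8, 239.5], [0.0, 0.0, 1.0]] [[0.846, -0.532, 0.02, -0.474], [-0.384, -0.636, -0.669, 0.283], [0.369, 0.559, -0.743, 0.87], [0.0, 0.0, 0.0, 1.0]]
grinder [([337, 179, 129, 131], 0.71), ([438, 376, 67, 87], 0.2)]
spindle_tip [([338, 179, 124, 129], 0.71)]
flap_disc [([243, 164, 49, 39], 0.83)]
cutting_disc [([195, 226, 58, 43], 0.65)]
grinding_disc [([163, 168, 54, 40], 0.65), ([299, 357, 29, 28], 0.65)]
flange_nut [([283, 307, 22, 23], 0.79)]
bearing [([253, 268, 16, 19], 0.79)]
crown_gear [([298, 358, 28, 26], 0.62)]
pin_spanner [([436, 376, 70, 86], 0.83)]
open_wrench [([322, 398, 67, 82], 0.8), ([336, 176, 133, 134], 0.57)]
{'mtx': array([[419.05267429,   0.        , 321.92294534],
       [  0.        , 419.05267429, 240.56741999],
       [  0.        ,   0.        ,   1.        ]]), 'hand_eye': array([[ 5.04013945e-04, -9.50632719e-01, -3.10317868e-01,
         7.98041172e-02],
       [ 9.99999730e-01,  3.13369518e-04,  6.64204394e-04,
        -1.48672155e-04],
       [-5.34170268e-04, -3.10318119e-01,  9.50632621e-01,
        -1.23480403e-01],
       [ 0.00000000e+00,  0.00000000e+00,  0.00000000e+00,
         1.00000000e+00]])} [-2.10123090e-05  7.07120945e-01  7.07092617e-01 -1.16439286e-05] 1.1 1.0008412926004804
```

View pics/scene0.png

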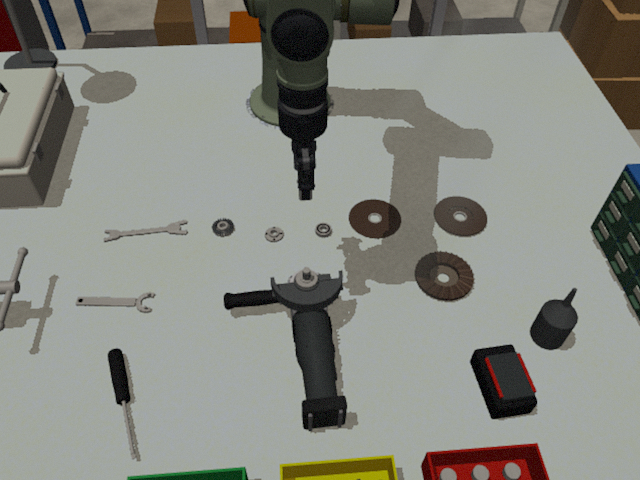

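View pics/side0.png

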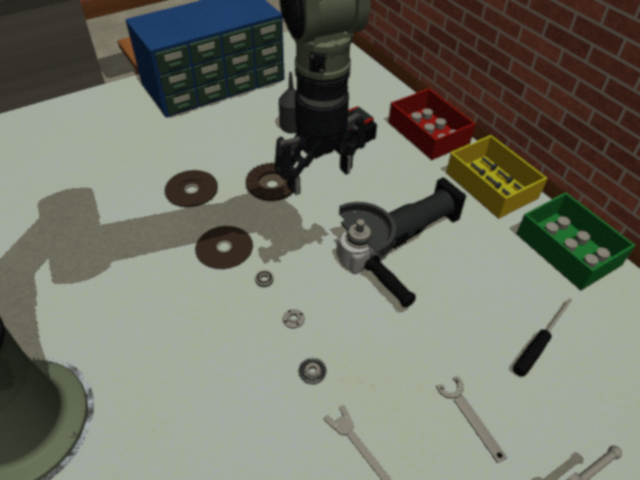

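The scene picture shows the flap disc at about (444,276), spindle tip (307,270), flange nut (274,234) and fork (147,302). In the side picture they are at (268,182), (360,224), (293,319) and (452,387). I'll compute positions and zoom in on the crops.

```bash
cat > h.py <<'E'
import numpy as np
from cell import bot
def ray(c,uv,z,E=None):
    k=bot.calibration(c); E=k["extrinsics"] if E is None else E
    R,t=E[:3,:3],E[:3,3]; o=-R.T@t; d=R.T@np.linalg.solve(k["mtx"],[uv[0],uv[1],1])
    return o+d*(z-o[2])/d[2]
E
python3 - <<'E'
from h import *
import cv2
for n,a,b,z in [("flap",(443.5,276.5),(267.5,183.5),.010),("tip",(307,270),(360,224),.107),("nut",(274.5,234.5),(294,318.5),.006),("fork",(147,302),(452,387),.008)]:
    print(n,ray("scene",a,z).round(4),ray("side",b,z).round(4))
t=[]
for c,pts in (("scene",[(307,275),(147,302),(274,234)]),("side",[(360,228),(452,387),(293,319)])):
    im=cv2.imread(f"pics/{c}0.png")
    t.append(np.hstack([cv2.resize(im[y-16:y+17,x-16:x+17],(264,264),interpolation=cv2.INTER_CUBIC) for x,y in pts]))
cv2.imwrite("pics/crops.png",np.vstack(t))
E
```

```text
flap [0.6045 0.2739 0.01  ] [0.5882 0.271  0.01  ]
tip [0.6405 0.001  0.107 ] [ 0.6335 -0.0062  0.107 ]
nut [ 0.4672 -0.0551  0.006 ] [ 0.4617 -0.0607  0.006 ]
fork [ 0.6192 -0.3026  0.008 ] [ 0.613  -0.3103  0.008 ]
```

View pics/crops.png

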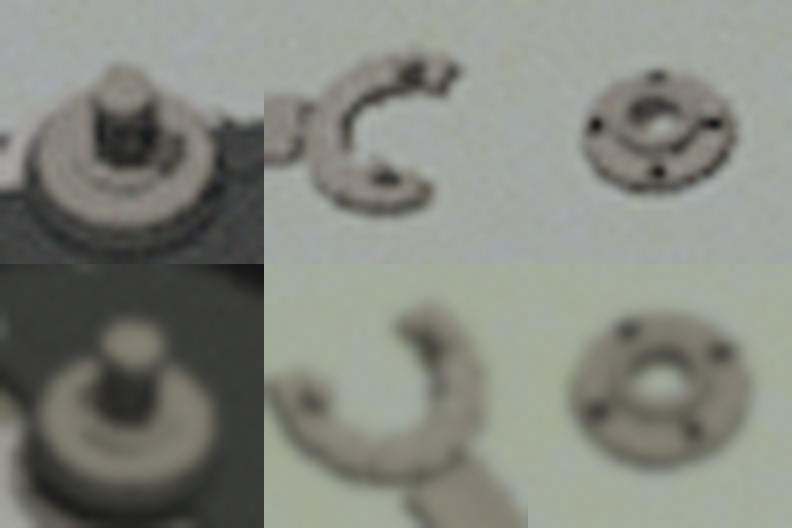

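The crops give refined pixels: tip (306,269.5) and (360,221.4), pin midpoint (147,301) and (449,383.5), nut (274,233.6) and (293,317.6). Next I shut the gripper, go high above the flap disc and refine with the wrist camera. I'll take a look above the spindle before any pointing too.

```bash
cat >> h.py <<'E'
import cv2
from scipy.spatial.transform import Rotation as Ro
Q=[0,.70710678,.70710678,0]
def tool():
    q=bot.read_tool_rot(); T=np.eye(4); T[:3,:3]=Ro.from_quat([q[1],q[2],q[3],q[0]]).as_matrix(); T[:3,3]=bot.read_position(); return T
def look(name):
    E=np.linalg.inv(tool()@bot.calibration("wrist")["hand_eye"])
    im=bot.camera("wrist"); cv2.imwrite(f"pics/{name}.png",cv2.cvtColor(im,cv2.COLOR_RGB2BGR)); np.save(f"pics/{name}.npy",E); return E
def boxes(E,thing,z):
    for d in bot.search_frame("wrist",thing)[:2]:
        b=d["bbox"]; uv=(b[0]+b[2]/2,b[1]+b[3]/2); print(thing,np.round(b),round(d["confidence"],2),ray("wrist",uv,z,E).round(4))
E
python3 - <<'E'
from h import *
for n,a,b,z in [("tip",(306,269.5),(360.1,221.4),.107),("nut",(274,233.6),(293,317.6),.006),("fork",(147.2,301.1),(448.8,383.4),.012)]:
    print(n,ray("scene",a,z).round(4),ray("side",b,z).round(4))
bot.set_gripper(0.0)
bot.move_linear([.600,.273,.25],speed=.25)
E=look("w1"); boxes(E,"flap_disc",.010)
print(bot.read_clock(),bot.read_position(),bot.read_gripper_width())
E
```

```text
tip [ 0.6393 -0.0007  0.107 ] [ 0.6373 -0.0009  0.107 ]
nut [ 0.4646 -0.056   0.006 ] [ 0.4612 -0.0581  0.006 ]
fork [ 0.6199 -0.3012  0.012 ] [ 0.6107 -0.3039  0.012 ]
flap_disc [253. 133. 136. 128.] 0.7 [0.5991 0.2733 0.01  ]
3.225 [0.60005905 0.27171369 0.2501826 ] 0.0018267374336021149
```

View pics/w1.png

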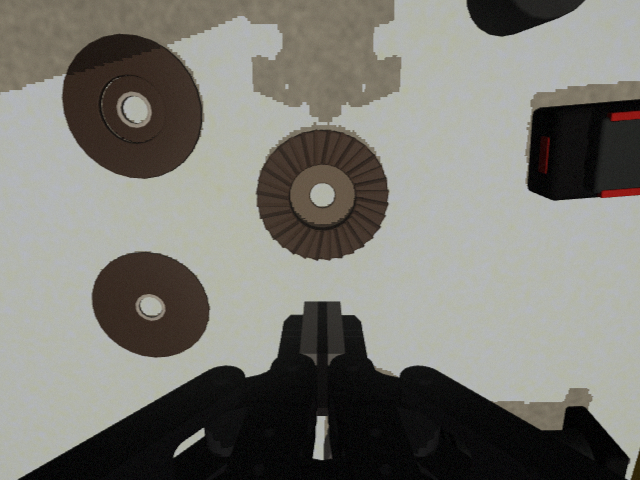

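The wrist picture shows the flap disc ahead of the shut fingertips, with its bore at (322,195) and the fingertips ending at about row 302. I'll point there, rise, and look above the spindle.

```bash
python3 - <<'E'
from h import *
E=np.load("pics/w1.npy"); p=ray("wrist",(322,195),.006,E); print(p)
H=bot.calibration("wrist")["hand_eye"]
for z in (.006,.013,.019,.025):
    c=np.linalg.inv(H)@[0,0,z,1]; print("tool z",z,(bot.calibration("wrist")["mtx"]@(c[:3]/c[2]))[:2].round(1))
x,y=p[:2]
bot.move_linear([x,y,.25],speed=.1)
bot.move_linear([x,y,.034+.019],speed=.12); bot.wait(2.2); print(bot.read_position(),bot.read_clock())
bot.move_linear([x,y,.25],speed=.2)
bot.move_linear([.638,-.001,.27],speed=.25); E=look("w2"); boxes(E,"flange_nut",.006)
print(bot.read_position(),bot.read_clock())
E
```

```text
[0.59994528 0.27443237 0.006     ]
tool z 0.006 [322.  341.7]
tool z 0.013 [322.  331.5]
tool z 0.019 [322.  323.4]
tool z 0.025 [322.  315.8]
[0.59993295 0.27444615 0.05299433] 7.4667
flange_nut [126. 231.  42.  41.] 0.74 [ 0.4659 -0.0579  0.006 ]
[6.37780602e-01 4.57886348e-04 2.69861371e-01] 9.9667
```

View pics/w2.png

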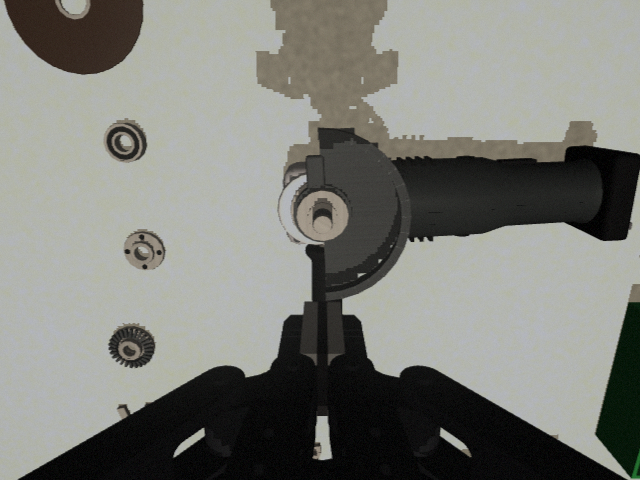

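The wrist view shows the spindle with its end face at about (322,222), the flange nut at (144,251), the bearing at (125,142) and the crown gear at (131,346).

```bash
python3 - <<'E'
from h import *
E=np.load("pics/w2.npy"); p=ray("wrist",(322,222.5),.107,E); print("tip",p,"nut",ray("wrist",(144.5,250),.008,E))
x,y=p[:2]; x=(x+.638)/2 if abs(x-.638)<.006 else x
bot.move_linear([x,y,.25],speed=.1)
bot.move_linear([x,y,.127+.019],speed=.1); bot.wait(2.2); print(bot.read_position(),bot.read_clock())
s=bot.camera("side"); cv2.imwrite("pics/side_tip.png",cv2.resize(cv2.cvtColor(s,cv2.COLOR_RGB2BGR)[130:330,250:450],(600,600)))
bot.move_linear([x,y,.27],speed=.15)
bot.move_linear([.465,-.057,.25],speed=.2); E=look("w3"); boxes(E,"flange_nut",.006)
print(bot.read_position(),bot.read_ft_force(),bot.read_clock())
a=cv2.imread("pics/side_tip.png"); b=cv2.imread("pics/w3.png")[100:300,222:422]
cv2.imwrite("pics/m3.png",np.hstack([cv2.resize(a,(400,400)),cv2.resize(b,(400,400))]))
E
```

```text
tip [6.37681028e-01 7.59056087e-05 1.07000000e-01] nut [ 0.46488679 -0.05562177  0.008     ]
[6.37846947e-01 6.89983386e-05 1.46001737e-01] 13.7083
flange_nut [295. 175.  46.  45.] 0.55 [ 0.4626 -0.057   0.006 ]
flange_nut [479.  35. 161. 282.] 0.17 [ 0.6749 -0.0376  0.006 ]
[ 0.46596332 -0.05688348  0.24997371] [-0.97868467  0.0017944  -0.2054005 ] 15.9
```

View pics/m3.png

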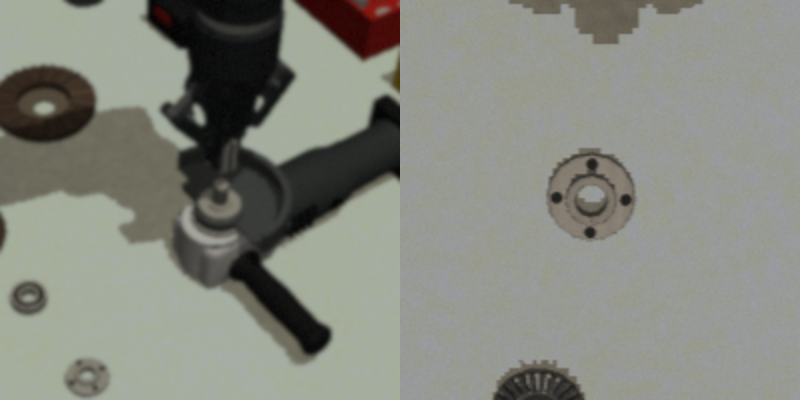

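On the left, the fingertips stand clear above the spindle end. On the right, the nut's centre is at wrist pixel (317.4,198.5).

```bash
python3 - <<'E'
from h import *
E=np.load("pics/w3.npy"); p=ray("wrist",(317.4,198.5),.006,E); print("nut",p)
x,y=p[:2]
bot.move_linear([x,y,.25],speed=.1)
bot.move_linear([x,y,.031+.019],speed=.12); bot.wait(2.2); print(bot.read_position(),bot.read_clock())
bot.move_linear([x,y,.25],speed=.2)
bot.move_linear([.615,-.303,.25],speed=.25); E=look("w4"); boxes(E,"pin_spanner",.005)
print(bot.read_position(),bot.read_clock())
cv2.imwrite("pics/m4.png",cv2.resize(cv2.imread("pics/w4.png")[100:300,222:422],(600,600),interpolation=cv2.INTER_CUBIC))
E
```

```text
nut [ 0.46215646 -0.05762368  0.006     ]
[ 0.46213905 -0.05762937  0.04999089] 20.1667
pin_spanner [297. 189.  50. 116.] 0.97 [ 0.6147 -0.3489  0.005 ]
[ 0.61473674 -0.30215771  0.25023576] 22.725
```

View pics/m4.png

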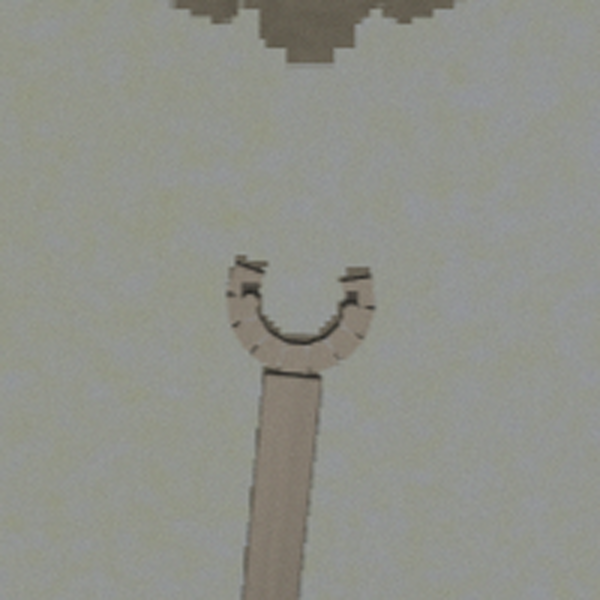

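The fork's pins are at crop (250,293) and (352,299), so their midpoint is at wrist pixel of about (322.3,199).

```bash
python3 - <<'E'
from h import *
E=np.load("pics/w4.npy"); p=ray("wrist",(322.3,199),.010,E); print("fork",p)
x,y=p[:2]
bot.move_linear([x,y,.25],speed=.1)
bot.move_linear([x,y,.031+.019],speed=.12); bot.wait(2.5); print(bot.read_position(),bot.read_ft_force(),bot.read_clock())
s=bot.camera("side"); cv2.imwrite("pics/f.png",cv2.resize(cv2.cvtColor(s,cv2.COLOR_RGB2BGR)[280:480,350:550],(600,600)))
E
```

```text
fork [ 0.61477594 -0.30245136  0.01      ]
[ 0.61476135 -0.30244396  0.04999983] [0.23506892 0.85749961 0.54830307] 27.2917
```

View pics/f.png

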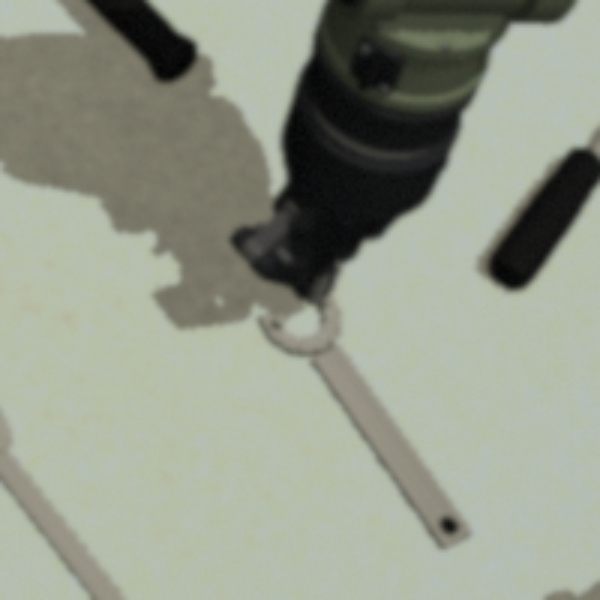

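The side view shows the fingertips just above the middle of the fork, at about crop (320,300), with the spanner untouched.

```bash
python3 -c "
from cell import bot
print(bot.close_job())"
```

```text
the job is handed in; nothing more can be done
None
```

I pointed at the flap disc, spindle tip, flange nut and pin spanner fork in that order, about 2 cm above each for just over two seconds, and handed the job in still over the fork at about 27 s with no sign of contact; the verdict was not shown.

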